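# Bring the jar carousel to its station and hold the red jar at the front

### The arm

A 7-joint arm with a two-finger parallel gripper is mounted at the origin on the work surface. World frame = base frame: x ahead of the robot, y to its left, z up, the work surface at z = 0. Lengths are in m, angles in rad, forces in N, time in s.
With the tool pointing down it reaches from about 0.4 to 0.85 m from the base axis. Payload 10.4 kg.
Tool frame: the origin (TCP) lies at the very end of the fingers, on their centre line; the grasp point (between the pads) lies 19 mm behind it; x points along the fingers, z is the direction in which the jaws open and shut, and the axes are right-handed (so a half turn about x gives the same grasp; the last joint's range is limited). The gripper opens to 85 mm and grips with 20 to 120 N. Pads are 22 mm wide; open, the fingers measure 114 mm over their backs; the gripper's body (76 mm by 85 mm) begins 54 mm behind the grasp point. The pads swing forward as they close: fully open they stand 13 mm farther back than shut.
Start: joints at [-1.318, 0.332, -0.065, 1.46, 0.022, 1.35, -0.088], TCP at [0.17, 0.601, 0.231] pointing down, gripper open.
Joint ranges: [-2.6, 2.6], [-0.5, 2.12], [-1.47, 1.34], [0.16, 2.42], [-1.27, 4.41], [0.06, 2.06], [-2.6, 2.6]. Speed limits (rad/s): [2.22, 2.22, 2.79, 2.79, 3.14, 3.14, 3.14].

### API

Orientations are given as a rotation vector (axis times angle).
In Python, from bench import robot gives the robot as it stands. Calls block until the motion is done:
- robot.reach(position, orientation): joint-space move of the TCP to a pose.
- robot.move_l(position, rotation=None, speed=0.15, stop_force=None): straight line of the TCP; rotation=None keeps the orientation; speed is the mean speed in m/s. With stop_force (N) it stops when the force on the tool has changed by that much, and returns True; else False.
- robot.movej(angles): joint-space move.
- robot.move_gripper(opening, effort=None): finger opening in m; effort is the grip in N (None keeps the last); returns when the fingers have stopped.
- robot.wait(seconds).
- robot.inverse_kinematics(position, orientation): joint angles nearest the present ones, or None.
- robot.state(): the state.
- robot.snapshot(name): name is "scene" or "side" or "wrist"; returns the picture (384x512x3 uint8, blue, green, red); there is no depth.
- robot.get_calibration(name): a dict with "fx", "fy", "cx", "cy" (pixels), "k1" (the pictures are not rectified: a ray, as slopes to the right and down, at radius r is drawn at 1 + k1 r^2 times it, then the intrinsics apply), "pose" (4x4, takes a point from camera to world coordinates). Camera axes: x right, y down, z forward; pixel columns grow to the right and rows downward; lengths in m; the calibration is good to about 2 mm. A picture is of the moment at which its call begins: read the wrist's pose just before it. get_calibration takes no time and is no camera call; for the wrist camera it gives the pose at the moment of the call.
A pose or a line that the arm cannot do raises robot.IKError and nothing moves.
- robot.job_done(): hands the job in, once; it reports no verdict.
The state is a dict: "clock": time; "qpos": joint angles; "qvel": joint speeds; "joint_efforts": joint torques, N m; "tool_pos": TCP position; "ee_rot": TCP orientation; "ft_force": force on the tool from outside, world axes, zero at the start; "ft_torque": the same for the moment, N m; "opening": finger opening in m.
Only numpy, scipy, OpenCV 4.12 (cv2) and the standard library are available. Lean on these libraries where they do the work, as an engineer would, in place of code of your own. Each camera call takes 0.05 s, during which the arm holds its last target.

### The job

Slide the jar carousel (its carrier has an upright brass handle) along its rail on the desk until it clicks into the next station, the one with the green plate. Then turn the turntable until the jar with the red lid is at the front, in line with the carrier's brass pointer, and finish while still gripping the red jar firmly (its knob, lid or body), so that the turntable cannot move while I use it. Leave the other things on the desk where they are.

Things in the scene. Friction and masses are not known exactly. Their poses are not given: they have to be found in the camera images.
- station (a point): Centre of the green plate (14 x 34 mm), the target station, on the rail's dark fixed base board (210 x 520 x 12 mm), 13.5 mm above the desk. Axes as the board: x away from its front (the side with the plates, facing the robot), y along the rail to the robot's left, the way the carrier must go, z up. A brass plate 90 mm farther along +y marks another station, not wanted.
- carrier (a joint): Position (m) of the carrier along the rail's +y: 0 seated in the green station (its pointer in line with the green plate), -0.16 to -0.06 at the start, travel -0.17 to 0.11. Friction 1.5 N. A sprung bump is felt from 14 to 7 mm before the station (about 10 N to pass); from 5 mm on it drops in by itself; it takes about 10 N to push out.
- handle (a point): Upright round brass handle of the carrier, 16 mm in diameter, standing from 42 to 126 mm above the desk; the point is on its axis, 105 mm above the desk. It stands 125 mm from the turntable's axis, on the -y side along the rail, and moves with the carrier. Free room around it: 38 mm to the turntable's edge, more elsewhere.
- pivot (a point): Point on the turntable's axis, at the upper face of the turntable (wooden disc, 158 mm in diameter, 56 mm above the desk), but fixed to the carrier, with the axes of the rail's board (x away from the front, y along the rail, z up). The brass pointer on the carrier's front edge lies along -x from here; front means the -x side.
- carousel (a joint): Angle (rad) of the turntable on the carrier, counter-clockwise from above positive: 0 (or a whole turn) when the red jar is at the front, 0.9 to 5.4 at the start. It turns endlessly either way, with little friction (0.02 N m), and stays where it is left.
- red_knob (a point): Round red knob on the marked jar's red lid, 13 mm in diameter, 112 to 144 mm above the desk; point on its axis, 134 mm above the desk. Lid 41 mm wide (102 to 112 mm), white jar 40 mm (56 to 102 mm), fixed to the turntable 55 mm from its axis. Four like jars with black or blue lids and brass knobs stand on the same circle, 72 degrees (65 mm) apart; a brass hub 24 mm wide, 30 mm high in the middle.
- mug_mid (a point): Bystander, loose: blue ceramic mug, 80 mm wide and 90 mm high, handle to its +y; the point is on its axis, 45 mm up.
- ink: Bystander, loose: ink jar with a black cap, 52 mm wide and 60 mm high; origin under its centre.
- books: Bystander, loose: two books stacked flat, 110 x 160 x 55 mm; origin under their centre.
- weight: Bystander, loose: turned brass paperweight, 68 mm wide and 52 mm high; origin under its centre.
- clock: Bystander, loose: dark wooden desk clock, 40 x 100 x 90 mm high; origin under its centre.
- stapler: Bystander, loose: black and steel stapler, 140 mm along its x, 36 mm wide and 48 mm high; origin under its centre.
- case: Bystander, loose: tan spectacle case, 160 mm along its x, 60 mm wide and 35 mm high; origin under its centre.
- red_jar: The marked jar with its lid and knob (see red_knob); this body's origin is not on the jar but on the turntable's axis at desk height, and its -x axis points from there to the jar.

How it is judged:
On the way, in this order (a step that is already met when the one before it is completed fails the run):
1. the carrier is seated in the green station (value of joint carrier between -0.004 and 0.004 m), for 0.2 s.
2. the red jar is at the front, gripped, with the carrier still seated (all of step 1 and y of red_knob in the frame of pivot between -0.008 and 0.008 m and x of red_knob in the frame of pivot below -0.04 m and contact force between the fingers and red_jar above 2 N), for 0.2 s.
At the end, for the whole second after the job is handed in: The carrier is in the green station (within 4 mm), the red jar's knob is at the front, within 8 mm sideways of the line from the turntable's axis to the pointer, the turntable is still, and the fingers hold the red jar with more than 2 N (all of step 2 and velocity of joint carousel between -0.05 and 0.05 rad/s); the arm keeps its last pose, push and grip.
It fails at once if a bystander is pushed more than 30 mm or tipped over (distance of any of mug_mid, ink, books, weight, clock, stapler, case from where it was at the start of the episode above 0.03 m or angle between any of mug_mid, ink, books, weight, clock, stapler, case's own z axis and vertical above 0.6 rad).
It also fails if it takes over 46 s, if anything falls off the work surface, if the arm or the gripper's body presses on something with over 40 N, if the wrist force passes 120 N, or if a joint passes its speed limit or range.

## Working session

There is one attempt and no reset: what is moved stays moved. The work goes in short steps, each a Python script; the robot and the scene stay as the last script left them, time stands still between calls to the robot, and variables do not carry over. Pictures are saved under pics/ and viewed, and the job is handed in when it is done.

```bash
mkdir -p pics; ls; python3 - <<'E'
from bench import robot
import cv2,numpy as np
for n in ["scene","side","wrist"]:
    c=robot.get_calibration(n); print(n,{k:np.round(v,4).tolist() for k,v in c.items()})
    cv2.imwrite(f"pics/{n}0.png",robot.snapshot(n))
s=robot.state();print(s)
E
```

```text
pics
scene {'fx': 405.0329, 'fy': 405.0329, 'cx': 256.9641, 'cy': 188.3597, 'k1': 0.0336, 'pose': [[0.1812, 0.5957, -0.7825, 1.4457], [0.9833, -0.0966, 0.1542, -0.2086], [0.0162, -0.7974, -0.6033, 0.8118], [0.0, 0.0, 0.0, 1.0]]}
side {'fx': 354.2813, 'fy': 354.2813, 'cx': 251.832, 'cy': 196.6809, 'k1': -0.0188, 'pose': [[0.7453, -0.5096, 0.4299, -0.0182], [-0.6665, -0.5528, 0.5002, -0.637], [-0.0173, -0.6593, -0.7516, 1.0083], [0.0, 0.0, 0.0, 1.0]]}
wrist {'fx': 296.2168, 'fy': 296.2168, 'cx': 255.2595, 'cy': 192.9618, 'k1': -0.032, 'pose': [[0.2723, 0.9196, 0.2832, 0.0979], [0.9622, -0.2597, -0.0821, 0.6204], [-0.0019, 0.2949, -0.9555, 0.3744], [0.0, 0.0, 0.0, 1.0]]}
{'clock': 0.15, 'qpos': array([-1.31760598,  0.33275074, -0.06467835,  1.46070607,  0.02161345,
        1.34990014, -0.08850821]), 'qvel': array([ 0.002356  , -0.00224917,  0.0002103 , -0.00277669, -0.00067518,
       -0.0013548 ,  0.00027529]), 'joint_efforts': array([ 1.18783813e-03, -6.25827169e+01,  4.93102230e-02, -3.91853070e+01,
        1.62049377e-02,  7.45605386e-03, -4.84812574e-05]), 'tool_pos': array([0.17013552, 0.60112109, 0.23070384]), 'ee_rot': array([-1.00436281,  1.32796984,  1.00320693]), 'ft_force': array([-0.29940507, -0.17386397, -0.18410525]), 'ft_torque': array([0.03835093, 0.0402639 , 0.0424099 ]), 'opening': 0.0855145284455673}
```

View pics/scene0.png

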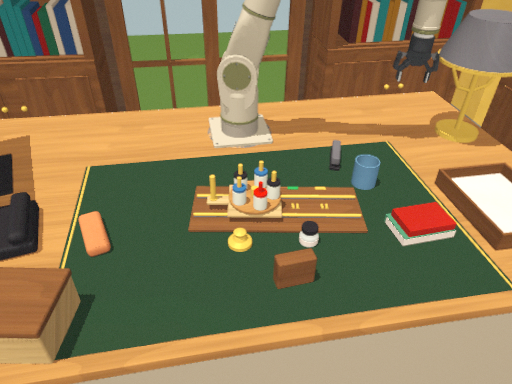

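View pics/side0.png

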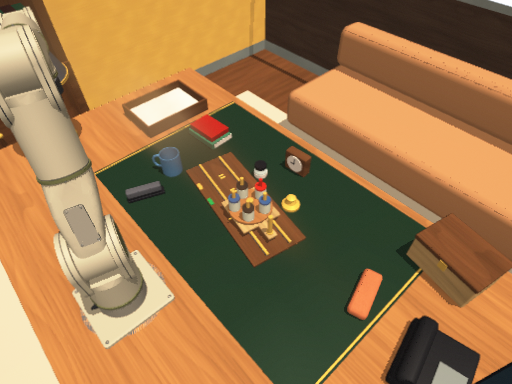

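View pics/wrist0.png

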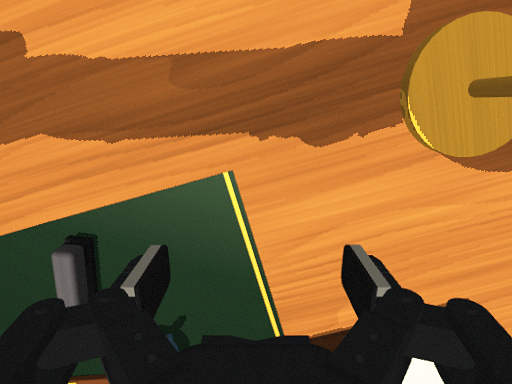

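The scene view shows the brass handle near (213,188), the green plate near (293,188), and the red knob near (261,187) on the far side from the robot. I'll enlarge both views to measure.

```bash
python3 - <<'E'
import cv2,numpy as np
a=cv2.imread("pics/scene0.png")[150:250,180:380]; b=cv2.imread("pics/side0.png")[140:270,175:315]
cv2.imwrite("pics/sceneZ.png",cv2.resize(a,None,fx=4,fy=4,interpolation=cv2.INTER_CUBIC))
cv2.imwrite("pics/sideZ.png",cv2.resize(b,None,fx=4,fy=4,interpolation=cv2.INTER_CUBIC))
E
```

```text
(no output)
```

View pics/sceneZ.png

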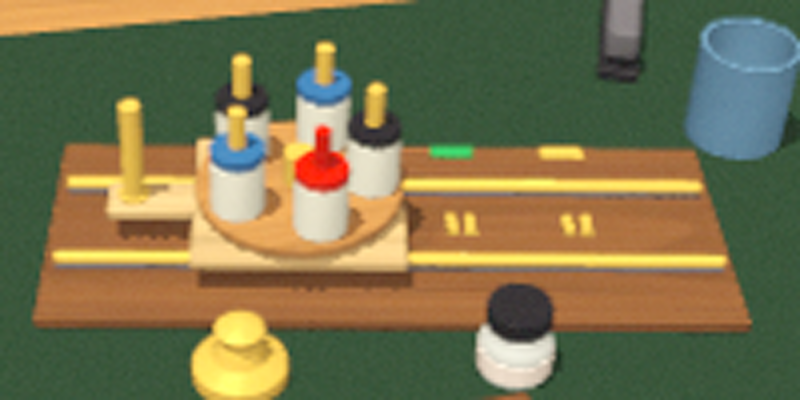

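View pics/sideZ.png

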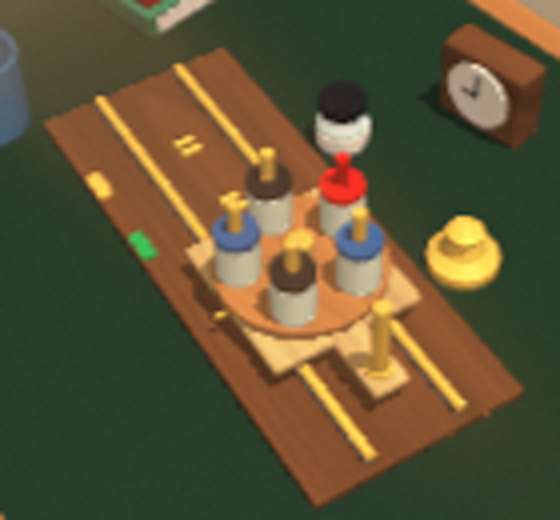

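```bash
cat > h.py <<'E'
import numpy as np,cv2
def ray(c,u,v):
    xd=np.array([(u-c["cx"])/c["fx"],(v-c["cy"])/c["fy"]]); x=xd.copy()
    for _ in range(20): x=xd/(1+c["k1"]*(x@x))
    P=np.array(c["pose"]); d=P[:3,:3]@np.array([x[0],x[1],1]); return P[:3,3],d/np.linalg.norm(d)
def plane(c,u,v,z):
    o,d=ray(c,u,v); return o+d*(z-o[2])/d[2]
def tri(r1,r2):
    A=np.zeros((3,3));b=np.zeros(3)
    for o,d in (r1,r2):
        M=np.eye(3)-np.outer(d,d);A+=M;b+=M@o
    p=np.linalg.solve(A,b); return p,[round(float(np.linalg.norm(np.cross(p-o,d))),4) for o,d in (r1,r2)]
def centroids(img,lo,hi,amin=8):
    m=cv2.inRange(cv2.cvtColor(img,cv2.COLOR_BGR2HSV),np.array(lo),np.array(hi))
    n,l,s,c=cv2.connectedComponentsWithStats(m)
    return [(c[i].round(2).tolist(),s[i].tolist()) for i in range(1,n) if s[i,4]>=amin]
E
python3 - <<'E'
from bench import robot
from h import *
np.set_printoptions(precision=4,suppress=True)
cs=robot.get_calibration("scene");cd=robot.get_calibration("side")
S=lambda u,v:((u+.5)/4-.5+180,(v+.5)/4-.5+150)
D=lambda u,v:((u+.5)/4-.5+175,(v+.5)/4-.5+140)
pts={"f-":((65,147),(318,505),.012),"f+":((697,151),(45,124),.012),"b+":((748,325),(225,48),.012),"b-":((36,322),(522,390),.012),
"green":((451,152),(143,245),.0135),"brass":((561,153),(99,186),.0135),"htop":((129,104),(381,307),.126),"knobtop":((323,132),(343,158),.144),"hub":((299,150),(299,238),.086)}
for k,(a,b,z) in pts.items():
    print(k,plane(cs,*S(*a),z)[:2],plane(cd,*D(*b),z)[:2],*tri(ray(cs,*S(*a)),ray(cd,*D(*b))))
for n in("scene","side"):
    im=cv2.imread(f"pics/{n}0.png")
    c={"scene":cs,"side":cd}[n]
    for p,s in centroids(im,(50,150,110),(75,255,255)): print(n,"green",p,s,plane(c,*p,.0135))
    for p,s in centroids(im,(0,200,120),(4,255,255)): print(n,"red",p,s)
E
```

```text
f- [ 0.3656 -0.2   ] [ 0.3609 -0.1981] [ 0.3619 -0.1987  0.0099] [0.0014, 0.0014]
f+ [0.4543 0.3124] [0.4495 0.3098] [0.4511 0.3137 0.0089] [0.0007, 0.0007]
b+ [0.659  0.2714] [0.6552 0.2745] [0.656  0.2742 0.0101] [0.0015, 0.0015]
b- [ 0.5721 -0.2336] [ 0.5629 -0.2325] [ 0.5659 -0.2322  0.0071] [0.0016, 0.0016]
green [0.425  0.1109] [0.4239 0.1139] [0.4238 0.1123 0.0135] [0.0013, 0.0013]
brass [0.4408 0.1998] [0.4382 0.2024] [0.4385 0.2016 0.0126] [0.0012, 0.0012]
htop [ 0.4746 -0.1521] [ 0.4732 -0.15  ] [ 0.4733 -0.1511  0.1257] [0.0011, 0.0011]
knobtop [ 0.555  -0.0238] [ 0.5502 -0.0224] [ 0.5514 -0.0222  0.1419] [0.001, 0.001]
hub [ 0.4971 -0.0296] [ 0.4956 -0.0258] [ 0.4955 -0.0278  0.0859] [0.0018, 0.0018]
scene green [292.33, 187.29] [288, 186, 9, 3, 21] [0.4232 0.1112 0.0135]
scene red [368.63, 6.48] [366, 1, 6, 12, 27]
scene red [449.03, 18.12] [438, 0, 22, 38, 274]
scene red [36.41, 22.78] [32, 13, 9, 21, 46]
scene red [365.19, 27.36] [362, 14, 8, 27, 73]
scene red [40.7, 35.2] [39, 33, 4, 6, 10]
scene red [43.38, 45.21] [40, 39, 8, 13, 42]
scene red [260.05, 190.96] [254, 182, 13, 15, 113]
scene red [422.92, 218.85] [392, 202, 64, 35, 1446]
side green [210.44, 201.19] [208, 199, 6, 6, 16] [0.4232 0.1125 0.0135]
side red [212.6, 126.35] [198, 115, 30, 23, 392]
side red [260.16, 185.23] [255, 179, 12, 12, 91]
```

Both views agree to within a few mm. The derived positions:
- **Board:** the y-axis is about (0.172, 0.985).
- **Carrier:** it is at about -0.126.
- **Pivot:** it is at (0.4955, -0.028), and the hub position confirms this.
- **Red jar:** it is about 195° from the front, so I need to turn it 165° counter-clockwise.

Next I'll check the IK for the planned poses.

```bash
cat >> h.py <<'E'
from scipy.spatial.transform import Rotation as R
yb=np.array([.172,.985,0]);yb/=np.linalg.norm(yb);xb=np.array([yb[1],-yb[0],0])
GREEN=np.array([.4237,.1122,0])
HANDLE=np.array([.4738,-.151,0])
PIV0=HANDLE+.125*yb
OFF=(GREEN-PIV0)@yb
PIV1=PIV0+OFF*yb
def rot(a): # jaw axis at angle a (rad) CCW from board +y
    z=np.cos(a)*yb-np.sin(a)*xb; x=np.array([0,0,-1.]); y=np.cross(z,x)
    return R.from_matrix(np.c_[x,y,z]).as_rotvec()
def at(p,z): return np.array([p[0],p[1],z])
E
python3 - <<'E'
from bench import robot
from h import *
np.set_printoptions(precision=3,suppress=True)
print(OFF,PIV0,PIV1)
for a in (0,np.pi): print(a,robot.inverse_kinematics(at(HANDLE,.2),rot(a)))
for a0 in (0,np.pi):
  for th in range(15,181,33):
    th=np.radians(th);p=PIV1+.055*(np.cos(th)*xb+np.sin(th)*yb)
    print(a0,round(th,2),robot.inverse_kinematics(at(p,.117),rot(a0+th-np.pi)))
E
```

```text
0.12565873905272387 [ 0.495 -0.028  0.   ] [0.517 0.096 0.   ]
0 [-0.846  0.083  1.131  1.878 -0.079  1.23   1.709]
3.141592653589793 [-0.738  0.071  1.011  1.875 -0.063  1.23  -1.451]
0 0.26 [-0.762  0.367  0.621  1.748 -0.236  1.101 -1.547]
0 0.84 [-0.749  0.34   0.531  1.759 -0.191  1.094 -1.06 ]
0 1.41 [-0.77   0.289  0.488  1.811 -0.152  1.079 -0.557]
0 1.99 [-0.767  0.217  0.441  1.884 -0.105  1.063 -0.039]
0 2.57 [-0.755  0.147  0.422  1.957 -0.069  1.051  0.519]
0 3.14 [-0.739  0.099  0.443  2.007 -0.049  1.046  1.125]
3.141592653589793 0.26 [-0.606  0.339  0.425  1.74  -0.155  1.095  1.529]
3.141592653589793 0.84 [-0.59   0.32   0.337  1.751 -0.117  1.091  2.021]
3.141592653589793 1.41 [-0.572  0.273  0.255  1.8   -0.077  1.078  2.522]
3.141592653589793 1.99 [ 0.709  0.628 -1.383  1.814  0.65   1.265  2.531]
3.141592653589793 2.57 [-1.399  0.283  1.183  1.98  -0.299  1.071 -2.404]
3.141592653589793 3.14 [-0.818  0.1    0.527  2.01  -0.058  1.046 -2.007]
```

```bash
python3 - <<'E'
from bench import robot
from h import *
np.set_printoptions(precision=4,suppress=True)
r=rot(np.pi)
robot.reach(at(HANDLE,.2),r)
robot.move_gripper(.05,30)
w=robot.snapshot("wrist"); cv2.imwrite("pics/w1.png",w)
hit=robot.move_l(at(HANDLE,.09),speed=.12,stop_force=8)
s=robot.state();print(hit,s["clock"],s["tool_pos"],s["ft_force"],s["opening"])
cv2.imwrite("pics/s1.png",cv2.resize(robot.snapshot("side")[140:270,175:315],None,fx=4,fy=4,interpolation=cv2.INTER_CUBIC))
E
```

```text
False 4.5667 [ 0.4743 -0.1512  0.0906] [0.1128 0.5125 0.4044] 0.049654033445296404
```

View pics/w1.png

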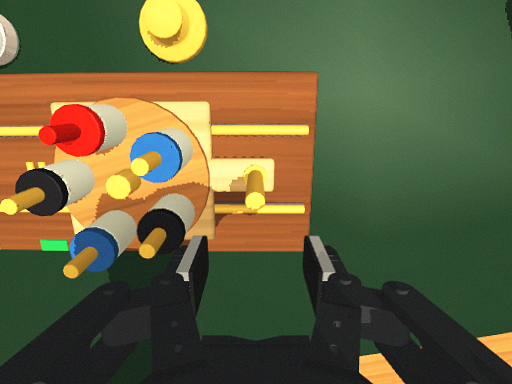

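View pics/s1.png

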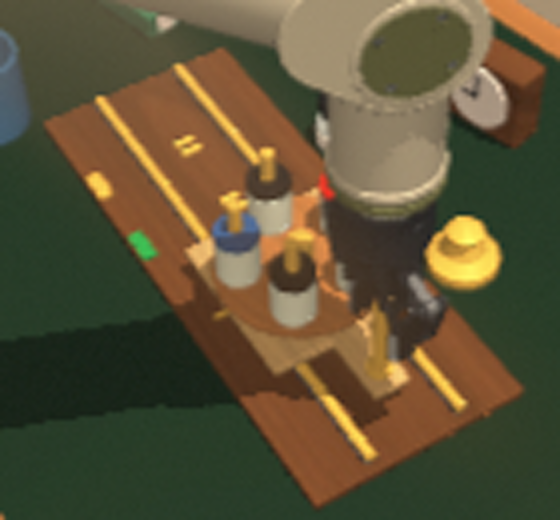

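The wrist view shows the handle at column 255, midway between the fingers, and the jar knobs stay clear. I'll grip the handle and slide the carrier.

```bash
python3 - <<'E'
from bench import robot
from h import *
np.set_printoptions(precision=4,suppress=True)
robot.move_gripper(0.0,40)
s=robot.state();print(s["clock"],s["tool_pos"],s["ft_force"],s["opening"])
if .012<s["opening"]<.02:
    h1=HANDLE+OFF*yb
    for d in (-.025,-.010,0):
        robot.move_l(at(h1+d*yb,.09),speed=.1 if d<-.02 else .04)
        s=robot.state();print(s["clock"],(s["tool_pos"]-h1)@yb,(s["tool_pos"]-h1)@xb,s["ft_force"],s["opening"])
E
```

```text
5.0167 [ 0.4741 -0.1509  0.0904] [-1.7524  2.3215  5.8192] 0.014934157746643932
6.175 -0.023739976494523696 0.000448437083932035 [-0.0972  1.6033  6.4063] 0.01500816255949973
6.7 -0.011644610367369896 0.0004748393582809627 [-2.236  -9.89    6.7297] 0.01466077295860395
7.1 0.000817781196103196 0.0004952022910698603 [ 0.0936 -0.5214  5.2973] 0.015037888824258019
```

The bump's resistance of about 10 N showed up 10 mm before the station, as expected. The force at the end is near zero. I'll release, lift, and look.

```bash
python3 - <<'E'
from bench import robot
from h import *
np.set_printoptions(precision=4,suppress=True)
robot.move_gripper(.05)
h1=HANDLE+OFF*yb
robot.move_l(at(h1,.2),speed=.2)
c=robot.get_calibration("wrist"); np.save("cw.npy",c,allow_pickle=True)
w=robot.snapshot("wrist"); cv2.imwrite("pics/w2.png",w)
cv2.imwrite("pics/c2.png",robot.snapshot("scene"))
print(robot.state()["clock"])
a=cv2.imread("pics/c2.png")[150:250,180:380]
cv2.imwrite("pics/c2Z.png",cv2.resize(a,None,fx=4,fy=4,interpolation=cv2.INTER_CUBIC))
E
```

```text
8.3333
```

View pics/w2.png

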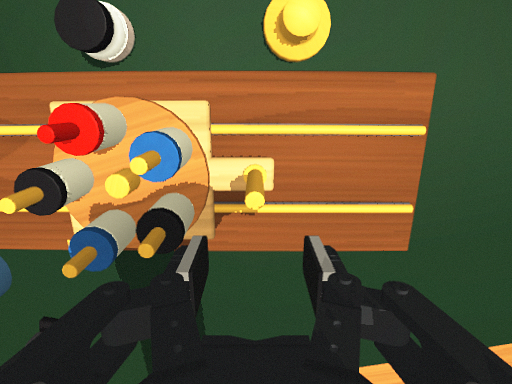

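View pics/c2Z.png

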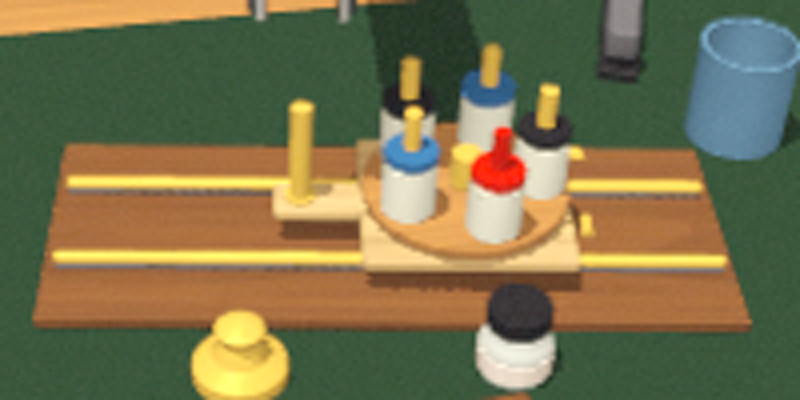

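The carrier moved, with the handle now at column 255 of the scene view and the wrist picture's offset from the fingers unchanged. I'll measure the handle and the red knob across the views.

```bash
python3 - <<'E'
from bench import robot
from h import *
np.set_printoptions(precision=4,suppress=True)
cs=robot.get_calibration("scene");cw=np.load("cw.npy",allow_pickle=True).item()
S=lambda u,v:((u+.5)/4-.5+180,(v+.5)/4-.5+150)
for n,a,w,z in(("handle",(301,105),(255,203),.126),("knob",(503,134),(45,134),.144)):
    t,e=tri(ray(cs,*S(*a)),ray(cw,*w)); print(n,plane(cs,*S(*a),z),plane(cw,*w,z),t,e)
    p=np.mean([plane(cs,*S(*a),z),plane(cw,*w,z)],0)-PIV1
    print("rel PIV1 (xb,yb)",p@xb,p@yb,np.hypot(p@xb,p@yb),np.degrees(np.arctan2(p@yb,p@xb)))
E
```

```text
handle [ 0.4957 -0.0284  0.126 ] [ 0.4951 -0.0283  0.126 ] [ 0.4949 -0.0282  0.1254] [0.0, 0.0]
rel PIV1 (xb,yb) 0.00017518491998106122 -0.1261099397410159 0.12611006141953485 -89.92040793839539
knob [0.5774 0.0997 0.144 ] [0.5737 0.1014 0.144 ] [0.5739 0.1017 0.142 ] [0.001, 0.001]
rel PIV1 (xb,yb) 0.05694677040235999 0.014665869427805586 0.05880495204770213 14.441923990014908
```

```bash
python3 - <<'E'
from bench import robot
from h import *
np.set_printoptions(precision=4,suppress=True)
P=PIV1-.0007*yb; th=np.radians(14.5)
p=P+.0555*(np.cos(th)*xb+np.sin(th)*yb)
r=rot(th-np.pi)
robot.reach(at(p,.2),r)
robot.move_gripper(.045,25)
hit=robot.move_l(at(p,.118),speed=.12,stop_force=8)
s=robot.state();print(hit,s["clock"],s["tool_pos"],s["ft_force"],s["opening"])
if not hit:
    robot.move_gripper(0.0,25)
    s=robot.state();print(s["clock"],s["tool_pos"],s["ft_force"],s["opening"],s["qpos"])
E
```

```text
False 10.0333 [0.5726 0.0996 0.1187] [ 0.4283  0.2322 -0.5944] 0.04518691448380954
10.4167 [0.5726 0.0999 0.1187] [0.0372 0.71   4.9196] 0.012190355087115568 [-0.9289  0.4241  0.847   1.7536 -0.35    1.1212 -1.4616]
```

The opening of 12 mm matches the 13 mm knob. I'll carry it round the arc and watch the forces.

```bash
python3 - <<'E'
from bench import robot
from h import *
np.set_printoptions(precision=3,suppress=True)
P=PIV1-.0007*yb
for d in np.linspace(14.5,180,13)[1:]:
    th=np.radians(d)
    p=P+.0552*(np.cos(th)*xb+np.sin(th)*yb)
    robot.move_l(at(p,.118),rot(th-np.pi),speed=.04)
    s=robot.state();f=s["ft_force"];q=s["tool_pos"]-P
    print(round(d),round(s["clock"],2),"f xb,yb,z",np.array([f@xb,f@yb,f[2]]),round(s["opening"],4),q@xb,q@yb)
    if np.hypot(f@xb,f@yb)>15: print("stop");break
E
```

```text
28 10.9 f xb,yb,z [2.683 0.952 4.977] 0.0121 0.049523662368874136 0.026383172377479384
42 11.38 f xb,yb,z [3.742 1.878 6.195] 0.0123 0.041883227289081885 0.037244070992452985
56 11.87 f xb,yb,z [3.834 2.525 5.925] 0.012 0.03183878276576955 0.04596197950589626
70 12.35 f xb,yb,z [3.332 1.669 5.977] 0.0122 0.020042993250245014 0.05191935045483495
83 12.83 f xb,yb,z [2.542 1.825 6.126] 0.0119 0.007176699337613999 0.05481397225019282
97 13.32 f xb,yb,z [2.776 0.879 6.071] 0.0121 -0.005985314131819711 0.0545293765302504
111 13.8 f xb,yb,z [ 1.59  -0.343  7.472] 0.0121 -0.0190597895090527 0.05107705343817965
125 14.28 f xb,yb,z [ 3.362 -1.719  6.59 ] 0.012 -0.03046272545713887 0.04454284836088697
139 14.77 f xb,yb,z [ 5.924 -1.903  4.575] 0.0121 -0.03991140286777735 0.035523395360662124
152 15.25 f xb,yb,z [ 7.41  -2.603  4.66 ] 0.0122 -0.04715976523628628 0.024336489070494904
166 15.73 f xb,yb,z [11.173 -1.219  0.459] 0.012 -0.051162167358227525 0.01201187573756202
180 16.22 f xb,yb,z [15.763  0.856 -3.704] 0.0123 -0.052139268249850136 -0.0007603958808521453
stop
```

The knob is at the front. The 16 N along +x means my radius is about 3 mm too long there. I'll ease it inward and check with the cameras.

```bash
python3 - <<'E'
from bench import robot
from h import *
np.set_printoptions(precision=4,suppress=True)
P=PIV1-.0007*yb
robot.move_l(at(P-.0517*xb,.118),rot(0),speed=.02)
s=robot.state();f=s["ft_force"];print(s["clock"],f@xb,f@yb,f[2],s["opening"],(s["tool_pos"]-P)@xb,(s["tool_pos"]-P)@yb)
np.save("cw3.npy",robot.get_calibration("wrist"),allow_pickle=True)
for n in("wrist","scene","side"): cv2.imwrite(f"pics/{n}3.png",robot.snapshot(n))
a=cv2.imread("pics/scene3.png")[150:250,180:380]; b=cv2.imread("pics/side3.png")[140:270,175:315]
cv2.imwrite("pics/scene3Z.png",cv2.resize(a,None,fx=4,fy=4,interpolation=cv2.INTER_CUBIC))
cv2.imwrite("pics/side3Z.png",cv2.resize(b,None,fx=4,fy=4,interpolation=cv2.INTER_CUBIC))
E
```

```text
16.5417 -3.2072898088708865 -1.9841884406312038 12.69892720365441 0.011957581242445997 -0.05193455246407284 -0.00031146286467089574
```

View pics/scene3Z.png

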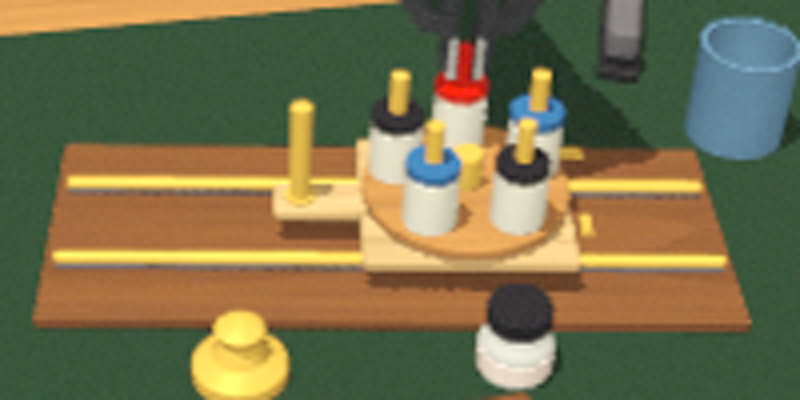

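View pics/side3Z.png

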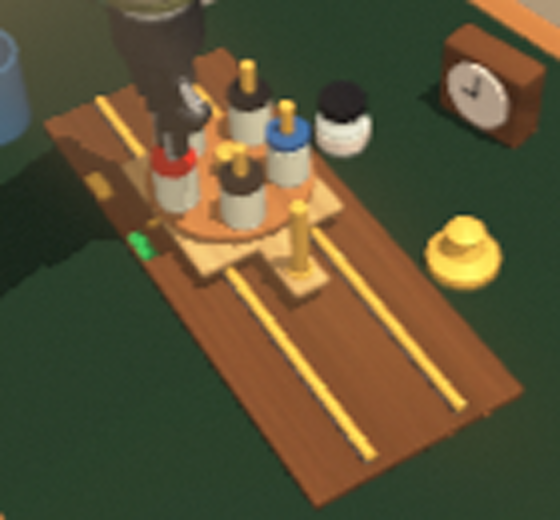

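View pics/wrist3.png

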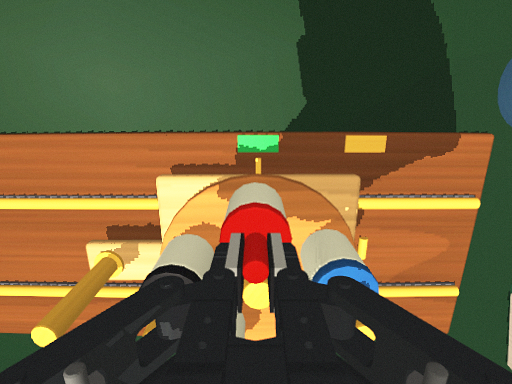

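The wrist view lines up: the green plate and brass pointer are at column 258, the red knob and jar at 256, and the hub at 257. At about 0.8 mm per pixel, everything is within about 2 mm. In the scene and side views, the ink jar, paperweight and clock haven't moved. I'll tighten the grip, check, and hand in.

```bash
python3 - <<'E'
from bench import robot
from h import *
P=PIV1-.0007*yb
robot.move_gripper(0.0,40); robot.wait(.5)
s=robot.state();f=s["ft_force"];print(s["clock"],f@xb,f@yb,f[2],s["opening"],(s["tool_pos"]-P)@yb,abs(s["qvel"]).max())
w=robot.snapshot("wrist"); cv2.imwrite("pics/w4.png",w)
print(centroids(w,(55,150,110),(75,255,255),50),centroids(w,(0,200,100),(4,255,255),50))
sc=robot.snapshot("scene");a=cv2.imread("pics/scene0.png")
d=cv2.absdiff(a,sc).max(2)[140:300,300:470]; print("diff px at mug/books/stapler area",int((d>40).sum()))
robot.job_done()
E
```

```text
17.4083 -3.6812033479740847 -1.1959164006414644 13.400570117927947 0.01167489907150281 -0.00028265558152486454 0.0017423314406893777
[([258.58, 143.37], [238, 135, 40, 17, 619])] [([255.13, 235.74], [220, 203, 71, 80, 2911])]
diff px at mug/books/stapler area 1273
the job is handed in; nothing more can be done
```

```bash
python3 - <<'E'
import cv2
a=cv2.imread("pics/scene0.png");b=cv2.imread("pics/scene3.png")
d=cv2.absdiff(a,b).max(2)>40
for n,(u0,v0,u1,v1) in dict(mug=(350,152,382,190),books=(384,200,458,244),stapler=(328,138,344,170),ink=(297,220,322,248),weight=(226,226,254,252),clock=(272,248,318,290),case=(76,208,112,258)).items(): print(n,int(d[v0:v1,u0:u1].sum()))
E
```

```text
mug 0
books 0
stapler 0
ink 53
weight 0
clock 0
case 0
```

The job is handed in at 17.4 s of the 46 s allowed. The carrier is in the green station, and the red jar is at the front with its knob still gripped. There was no verdict, so this rests on my own checks.

**What I did:**
- I gripped the brass handle and slid the carrier about 126 mm along the rail. About 10 N showed at the bump and almost none at the station.
- I then gripped the red knob and turned the turntable about 165° counter-clockwise. I finished with the grip set to 40 N.

**Last checks:**
- **Alignment:** in the wrist view, the plate and pointer are at column 258, the knob and jar at 255–256, and the hub at 257. At about 0.8 mm per pixel, that puts everything within about 2 mm.
- **Grip:** the fingers stopped at 11.7 mm on the 13 mm knob, and the arm was still.
- **Other things on the desk:** six of the seven show no change between the first scene picture and the one just before the final grip. The area around the ink jar changed by 53 pixels. The enlarged views show it in the same place, so this is probably the carrier and its shadow.

**What disagreed:**
- The turning radius I used was 2–3 mm too long at the front. It built up about 16 N of sideways pull, which I eased to about 4 N.
- A vertical force of about 13 N on the wrist remained at the end, well within the limit.
- The handle measured 1.1 mm short of its seated position, within camera error and the 4 mm allowed.
- A rough picture comparison just before handing in showed 1,273 changed pixels in the mug, books and stapler area. That crop also covers part of the rail and the arm's shadow. Each of those objects showed no change when checked separately.

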